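Tighten a tube nut finger-tight plus one flat

TASK

On the bench stand two white brackets with tube fittings. On the one with the brass nut, run the nut clockwise finger-tight with the fingers, by its round collar, then use the blue-handled ratchet spanner already on it to turn it one flat further (a sixth of a turn clockwise), and let go. Leave the steel nut alone.

Things in the scene. Friction and masses are not known exactly. Their poses are not given: they have to be found in the camera images.
- brass_collar: Round knurled collar of the brass nut, 26 mm across, 94 to 125 mm above the bench, on a white bracket fixed to the bench; pinch it from above. A copper tube end 10 mm thick stands 18 mm out of its top. Origin on the nut's upright axis, 112 mm above the bench; z up. Just below it lie the hex and the spanner's ring (46 mm across, top 85 mm above the bench): keep the fingertips above it.
- brass_nut (a joint): Run-down of the brass nut relative to the spanner, rad, clockwise from above positive. Starts at 0 to 0.5, turns easily to a firm stop at 1.1 = finger-tight; the spanner stays still (ratchet). Then the red stripe on the collar points along the spanner's handle. Grip lightly (20 to 40 N), so that at the stop the fingers slip or stall; a hard grip would drag the spanner round.
- spanner_grip (a point): Middle of the blue handle of the ratchet ring spanner on the brass nut, 140 mm from the nut's axis and 78 mm above the bench. x points outward along the handle, z up. The handle is level, 18 mm wide, 14 mm thick, blue from 85 to 185 mm from the axis, clear below. It swings only about the nut's upright axis and cannot be lifted off.
- spanner (a joint): Swing of the spanner, rad, 0 at the start, clockwise seen from above positive; it takes the nut with it. Stiff (1.8 N m: about 13 N at the middle of the handle), no spring, stays where it is left; stop at 1.7. One flat, a sixth of a turn, is 1.05.
- steel_nut (a joint): Turn of the other nut, of the same shape and height but grey steel, on an identical white bracket without a spanner, rad, 0 at the start. It is finished and must not be turned.

How it is judged:
By the outcome, as a careful person would: the job done as asked, in the order asked, and still so for the second after the job is handed in, with the robot touching nothing.
It also fails if it takes over 43 s, if anything falls off the work surface, if the arm or the gripper's body presses on something with over 40 N, if the wrist force passes 120 N, or if a joint passes its speed limit or range.

ROBOT

A 6-joint arm with a two-finger parallel gripper is mounted at the origin on the work surface. World frame = base frame: x ahead of the robot, y to its left, z up, the work surface at z = 0. Lengths are in m, angles in rad, forces in N, time in s.
With the tool pointing down it reaches from about 0.35 to 0.85 m from the base axis. Payload 8.1 kg.
Tool frame: the origin (TCP) lies at the very end of the fingers, on their centre line; the grasp point (between the pads) lies robot.grip_depth behind it (robot.grip_depth is the distance from the TCP to the grasp point, in m); z points along the fingers, y is the line along which they close (so a half turn about z gives the same grasp; the last joint's range is limited). The gripper opens to 93 mm and grips with 3 to 60 N. Pads are 15 mm wide; open, the fingers measure 128 mm over their backs; the gripper's body (75 mm by 188 mm) begins 65 mm behind the grasp point.
Start: joints at [1.247, 0.13, 1.488, -0, 1.523, -0.085], TCP at [0.142, 0.583, 0.198] pointing down, gripper open.
Joint ranges: [-2.96, 2.96], [-0.89, 2.26], [0.02, 2.5], [-1.34, 4.48], [0, 2.73], [-2.66, 2.66]. Speed limits (rad/s): [2.39, 2.39, 2.79, 3.14, 3.14, 3.14].

INTERFACE

Orientations are given as [roll, pitch, yaw] about the fixed x, y, z axes, in that order (R = Rz(yaw) Ry(pitch) Rx(roll)).
In Python, from rig import status, imaging, job_done, robot gives the robot as it stands.
- The arm moves only by the tool step_arm, never from a script. Its arguments are lists of equal length, an entry for each row: "fingers": the finger opening in cm, from 0 to 9.3; "travel": the shift along the tool's x, y, z in cm, a list of three; "turn": the turn about the tool's z in rad. In form: {"fingers": [fingers, ...], "travel": [[x, y, z], ...], "turn": [turn, ...]}. A call has 1 to 20 rows; each row is the pose to reach, as a shift and turn from the pose commanded when the call began, along the tool's axes at that moment; what a row does not reach only later rows make up. A row lasts 1/10 s, in which the tool goes at most 50 mm and 8.59 degrees, less where a joint would pass 70% of its speed; a pose out of reach is approached as far as the arm can. A call with a gripper value outside its range is refused whole. The fingers move at their own pace and stop on an object; the grip force is fixed at half the most. Time passes only in rows, so rows that repeat a pose let the fingers close. It gives the time, the measured TCP pose, the force, the opening and the grip force at its end, in the units of the state.
- status.read_state(): the state, without advancing time (a new reading comes with each control period).
- imaging.camera(name): name is "side" or "top" or "wrist"; returns (picture, depth): 384x512x3 uint8, red, green, blue; 384x512 float32, m along the optical axis (not along the pixel's ray), 0 where there is no reading.
- imaging.get_calibration(name): a dict with "fovy" (degrees; the focal length in pixels is half the picture's height over the tangent of half this angle, whatever the lens; pixels are square), "cx", "cy" (the principal point, pixels), "distortion" ([k1, k2, p1, p2, k3] as OpenCV has them; the pictures are not rectified), "extrinsics" (4x4, takes a point from camera to world coordinates). Camera axes: x right, y up, looking along -z (the intrinsics and any distortion apply to the point x, -y, -z); pixel columns grow to the right and rows downward; lengths in m; the calibration is good to about 2 mm. A picture is of the moment at which its call begins: read the wrist's pose just before it. get_calibration takes no time and is no camera call; for the wrist camera it gives the pose at the moment of the call.
- job_done(): hands the job in; it is judged then, once.
The state is a dict: "t": time; "qpos": joint angles; "qd": joint speeds; "joint_torque": joint torques, N m; "tool_pos": TCP position; "tool_rot": TCP orientation; "contact_force": force on the tool from outside, world axes, zero at the start; "torque": the same for the moment, N m; "gripper_width": finger opening in m; "grasp_force": force on a finger pad.
Only numpy, scipy, OpenCV 4.12 (cv2) and the standard library are available. Lean on these libraries where they do the work, as an engineer would, in place of code of your own. Each camera call takes 0.05 s, during which the arm holds its last target. There are 200 camera calls.

## Working session

There is one attempt and no reset: what is moved stays moved. The work goes in short steps, Python scripts to look and compute and a tool call to move; the robot and the scene stay as the last step left them, time stands still between calls to the robot, and variables do not carry over. Pictures are saved under pics/ and viewed, at most 10 in all, crops included, and the job is handed in when it is done.

Besides the shell and the picture viewer there is one more tool, called after ">>>" by a JSON object that holds its "api" and its "payload". step_arm: Moves the arm, as the interface text tells. Its arguments: {"type":"object","properties":{"fingers":{"type":"array","items":{"type":"number"}},"travel":{"type":"array","items":{"type":"array","items":{"type":"number"}}},"turn":{"type":"array","items":{"type":"number"}}},"required":["fingers","travel","turn"]}

```bash
mkdir -p pics
cat > h.py <<'E'
import numpy as np, cv2
from rig import status, imaging, job_done, robot
def K(c):
    f=192/np.tan(np.radians(c["fovy"])/2); return np.array([[f,0,c["cx"]],[0,f,c["cy"]],[0,0,1.]])
def ray(c,uv):
    p=cv2.undistortPoints(np.array(uv,float).reshape(-1,1,2),K(c),np.array(c["distortion"],float))[:,0]
    d=np.c_[p[:,0],-p[:,1],-np.ones(len(p))]; E=np.array(c["extrinsics"]); return E[:3,3],d@E[:3,:3].T
def onz(c,uv,z):
    o,d=ray(c,uv); return o+d*((z-o[2])/d[:,2])[:,None]
def bydepth(c,uv,dep):
    o,d=ray(c,uv); return o+d*np.array(dep)[:,None]
E
python3 - <<'E'
from h import *
ims=[]
for n in ("top","side","wrist"):
    c=imaging.get_calibration(n); p,d=imaging.camera(n); np.savez(f"pics/{n}0.npz",p=p,d=d,**{k:np.array(v) for k,v in c.items()})
    cv2.imwrite(f"pics/{n}0.png",p[:,:,::-1]); ims.append(p[:,:,::-1])
    print(n,c["fovy"],c["cx"],c["cy"],c["distortion"],np.round(c["extrinsics"],3).tolist())
    hsv=cv2.cvtColor(p,cv2.COLOR_RGB2HSV)
    for nm,lo,hi in (("blue",(100,100,50),(125,255,255)),):
        m=cv2.inRange(hsv,lo,hi); print(nm,cv2.connectedComponentsWithStats(m)[2].tolist()[1:][:6])
cv2.imwrite("pics/tw.png",cv2.resize(np.vstack([np.hstack(ims[:2]),np.hstack([ims[2],ims[2]*0])]),(800,600)))
s=status.read_state(); print(s, robot.grip_depth)
E
```

```text
top 51.23066404155463 260.71920523493014 187.95217882507325 [-0.13169855  0.          0.          0.          0.        ] [[0.023, 0.997, -0.07, 0.433], [-1.0, 0.021, -0.021, 0.043], [-0.019, 0.07, 0.997, 0.857], [0.0, 0.0, 0.0, 1.0]]
blue [[494, 35, 3, 3, 3], [483, 44, 3, 3, 3], [128, 180, 48, 21, 421]]
side 55.95298334207968 257.733805706752 193.19566339407348 [-0.10255826  0.          0.          0.          0.        ] [[0.834, 0.332, -0.441, 0.199], [-0.551, 0.533, -0.642, -0.369], [0.022, 0.778, 0.627, 0.523], [0.0, 0.0, 0.0, 1.0]]
blue [[185, 144, 33, 18, 185]]
wrist 60.2832190478675 255.50271655699964 190.05387057092742 [-0.05055314  0.          0.          0.          0.        ] [[0.237, -0.927, -0.291, 0.06], [0.971, 0.226, 0.073, 0.605], [-0.002, -0.3, 0.954, 0.383], [0.0, 0.0, 0.0, 1.0]]
blue []
{'t': 0.15, 'qpos': array([ 1.24658987e+00,  1.30996865e-01,  1.48901700e+00,  2.93748225e-06,
        1.52301947e+00, -8.54012202e-02]), 'qd': array([-0.00010949, -0.00137953, -0.00382535, -0.00075235,  0.00159247,
       -0.00147263]), 'joint_torque': array([ 3.42511166e-04, -5.60474503e+01, -4.92336059e+01,  7.68549275e-02,
        3.06231540e-02, -5.21703657e-05]), 'tool_pos': array([0.14175242, 0.58253001, 0.19722963]), 'tool_rot': array([-3.14015748e+00, -1.25809229e-04,  2.90278719e+00]), 'contact_force': array([-0.16201087,  0.39778291,  0.58567197]), 'torque': array([ 0.01278747, -0.0027446 , -0.02420194]), 'grasp_force': 0.0, 'gripper_width': 0.09302774802134679} 0.0188
```

View pics/tw.png

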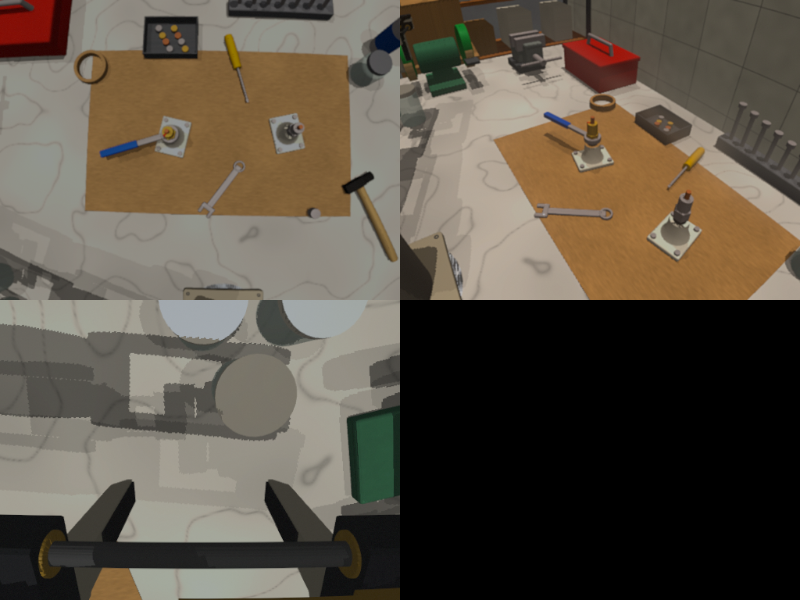

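The top view shows the brass nut around pixel (217,168), with its blue handle running left to (130,197). The steel nut is around (370,168).

Run:
```python
from h import *
T={n:np.load(f"pics/{n}0.npz") for n in("top","side")}
for n in T:
    c=T[n];p=c["p"];hsv=cv2.cvtColor(p,cv2.COLOR_RGB2HSV)
    m=cv2.inRange(hsv,(95,100,40),(130,255,255))
    nn,l,st,ce=cv2.connectedComponentsWithStats(m); i=1+np.argmax(np.where(st[1:,0]>300,0,st[1:,4]))
    if n=="top":
        v,u=np.nonzero(l==i); P=onz(c,np.c_[u,v],0.085)[:,:2]; mu=P.mean(0); d=np.linalg.svd(P-mu,full_matrices=False)[2][0]
        t=(P-mu)@d; print("handle",mu,d,np.degrees(np.arctan2(d[1],d[0])),t.min(),t.max(),st[i])
    x0,y0,x1,y1=(190,140,245,205) if n=="top" else (220,140,280,220)
    sub=hsv[y0:y1,x0:x1]; m=cv2.inRange(sub,(8,110,60),(32,255,255))
    o=cv2.resize(p[y0:y1,x0:x1,::-1],None,fx=7,fy=7,interpolation=cv2.INTER_NEAREST); cv2.imwrite(f"pics/{n}z.png",o)
a=cv2.imread("pics/topz.png");b=cv2.imread("pics/sidez.png");h=600
o=np.zeros((h,800,3),np.uint8);a=a[:h,:385];o[:a.shape[0],:a.shape[1]]=a;b=b[:h,:400];o[:b.shape[0],400:400+b.shape[1]]=b
cv2.imwrite("pics/z.png",o)
```

```text
handle [0.4784322 0.2724367] [ 0.29905754 -0.95423508] -72.59899448241842 -0.04919703888611654 0.0475301291483529 [128 180  48  21 421]
```

View pics/z.png

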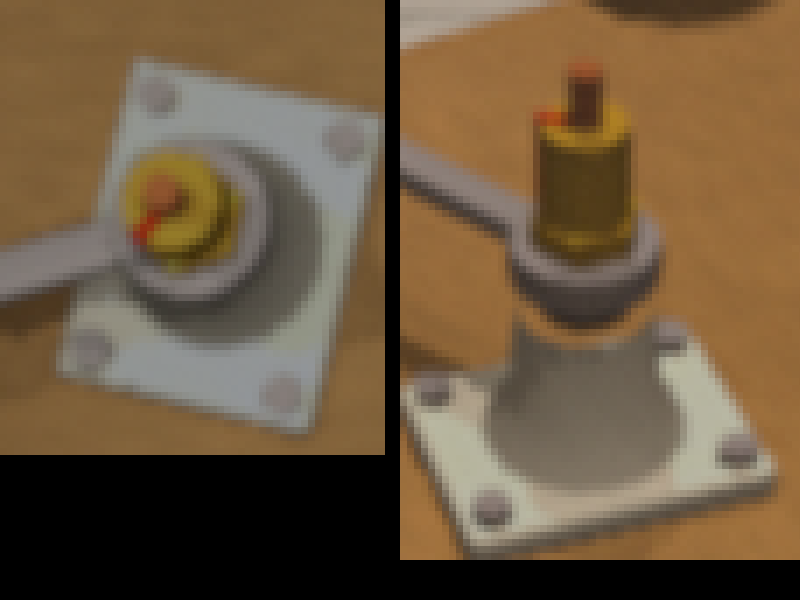

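```bash
cat >> h.py <<'E'
def go(xyz,s=None):
    s=s or status.read_state()
    from scipy.spatial.transform import Rotation as R
    r=R.from_euler("xyz",s["tool_rot"]); return np.round(r.inv().apply(np.array(xyz)-s["tool_pos"])*100,2)
E
python3 - <<'E'
from h import *
t=np.load("pics/top0.npz");s=np.load("pics/side0.npz")
for nm,a,b,z in(("collar",(214.6,168.2),(246.2,157),.125),("tube",(212.6,166.5),(246,149.6),.143)):
    print(nm,onz(t,[a],z),onz(s,[b],z))
c=onz(t,[(214.6,168.2)],.125)[0]; e=onz(t,[(190+138/7-.5,140+240/7-.5)],.125)[0]
print("stripe deg",np.degrees(np.arctan2(*(e-c)[1::-1])))
print(go([.52,.138,.198]))
E
```

```text
collar [[0.51966685 0.14393442 0.125     ]] [[0.52247381 0.14685954 0.125     ]]
tube [[0.52056455 0.14517093 0.143     ]] [[0.52158343 0.14626855 0.143     ]]
stripe deg 137.51930067514687
[-4.727e+01 -3.424e+01 -3.000e-02]
```

>>> {"api": "step_arm", "payload": {"fingers": [6, 6, 6, 6, 6, 6, 6, 6, 6, 6, 6, 6, 6, 6, 6, 6], "travel": [[-4, -2.8, 0], [-8, -5.7, 0], [-12, -8.5, 0], [-16, -11.4, 0], [-20, -14.2, 0], [-24, -17.1, 0], [-28, -19.9, 0], [-32, -22.8, 0], [-36, -25.6, 0], [-40, -28.5, 0], [-43, -30.6, 0], [-45.5, -32.4, 0], [-47.2, -33.6, 0], [-47.2, -33.6, 0], [-47.2, -33.6, 0], [-47.2, -33.6, 0]], "turn": [0, 0, 0, 0, 0, 0, 0, 0, 0, 0, 0, 0, 0, 0, 0, 0]}}

```text
t: 1.75
tool_pos: [0.5204, 0.1456, 0.1979]
tool_rot: [3.141, -0.001, 2.903]
contact_force: [-0.3, 0.8, 0.2]
gripper_width: 0.0601
grasp_force: 0.0
```

Run:
```python
from h import *
s=status.read_state();print(s["t"],s["tool_pos"],s["tool_rot"],s["qpos"])
c=imaging.get_calibration("wrist");p,d=imaging.camera("wrist");np.savez("pics/w1.npz",p=p,d=d,**{k:np.array(v) for k,v in c.items()})
cv2.imwrite("pics/w1.png",p[:,:,::-1])
print(np.round(c["extrinsics"],3).tolist())
```

```text
1.75 [0.5203858  0.14562527 0.19785532] [ 3.14149654e+00 -6.11006239e-04  2.90349292e+00] [ 1.77722668e-01 -3.02696117e-02  1.65459148e+00  3.35201035e-04
  1.51779090e+00 -1.15499174e+00]
[[0.237, -0.927, -0.291, 0.439], [0.972, 0.226, 0.071, 0.167], [-0.0, -0.3, 0.954, 0.384], [0.0, 0.0, 0.0, 1.0]]
```

View pics/w1.png

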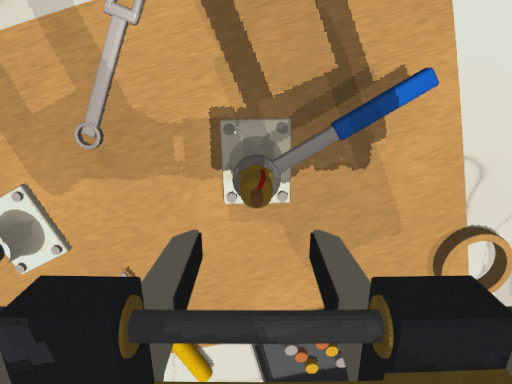

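The wrist view puts the nut at about (257,187), midway between the fingers. The red stripe runs from (258,188) to (263,168), and the blue handle's middle is at about (388,103).

Run:
```python
from h import *
c=np.load("pics/w1.npz");p=c["p"];hsv=cv2.cvtColor(p,cv2.COLOR_RGB2HSV)
m=cv2.inRange(hsv,(95,100,40),(130,255,255));v,u=np.nonzero(m);k=(u>300)&(v<160)
P=onz(c,np.c_[u,v][k],.085)[:,:2];mu=P.mean(0);d=np.linalg.svd(P-mu,full_matrices=False)[2][0];t=(P-mu)@d
mid=mu+d*(t.min()+t.max())/2; d*=np.sign(d[1]);print("handle",mid,np.degrees(np.arctan2(d[1],d[0])),np.ptp(t),"axis",mid-.135*d,mid-.14*d)
m=cv2.inRange(hsv,(0,150,60),(6,255,255))|cv2.inRange(hsv,(174,150,60),(180,255,255))
v,u=np.nonzero(m);k=(abs(u-257)<30)&(abs(v-180)<35);P=onz(c,np.c_[u,v][k],.125);print(k.sum());
r=np.linalg.norm(P[:,:2]-[.521,.145],axis=1);print(np.round(np.c_[u[k],v[k],P[:,:2],r],3)[::6])
q=p[140:220,210:310,::-1];cv2.imwrite("pics/w1z.png",cv2.resize(q,None,fx=7,fy=7,interpolation=cv2.INTER_NEAREST))
```

```text
handle [0.47860644 0.27521389] 107.39829370738367 0.09833163957248069 axis [0.51897311 0.14639024] [0.52046817 0.14161899]
87
[[2.61e+02 1.70e+02 5.02e-01 1.56e-01 2.20e-02]
 [2.64e+02 1.71e+02 5.04e-01 1.59e-01 2.20e-02]
 [2.62e+02 1.73e+02 5.05e-01 1.57e-01 2.00e-02]
 [2.64e+02 1.74e+02 5.06e-01 1.58e-01 2.00e-02]
 [2.62e+02 1.76e+02 5.07e-01 1.56e-01 1.80e-02]
 [2.64e+02 1.77e+02 5.09e-01 1.57e-01 1.80e-02]
 [2.61e+02 1.79e+02 5.10e-01 1.55e-01 1.50e-02]
 [2.61e+02 1.80e+02 5.10e-01 1.54e-01 1.40e-02]
 [2.62e+02 1.81e+02 5.11e-01 1.55e-01 1.40e-02]
 [2.63e+02 1.82e+02 5.12e-01 1.56e-01 1.40e-02]
 [2.63e+02 1.83e+02 5.13e-01 1.55e-01 1.30e-02]
 [2.58e+02 1.85e+02 5.14e-01 1.51e-01 9.00e-03]
 [2.59e+02 1.86e+02 5.15e-01 1.52e-01 9.00e-03]
 [2.59e+02 1.87e+02 5.16e-01 1.51e-01 8.00e-03]
 [2.60e+02 1.88e+02 5.17e-01 1.52e-01 8.00e-03]]
```

View pics/w1z.png

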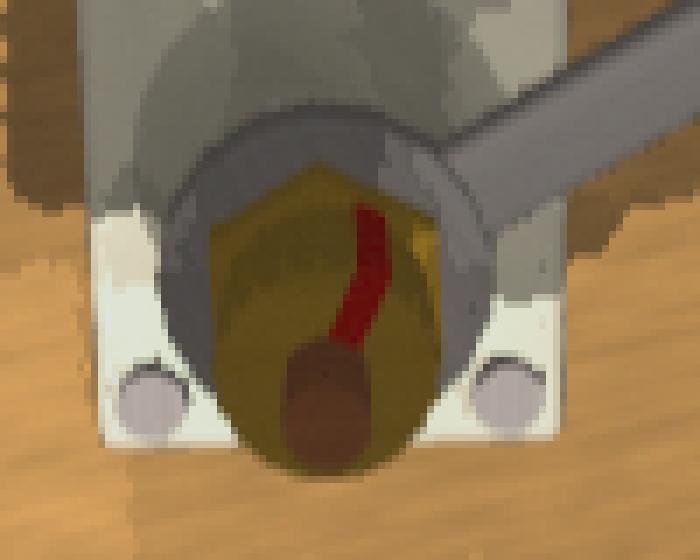

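Run:
```python
from h import *
c=np.load("pics/w1.npz")
P=onz(c,[(256.2,192.6),(263,178.8),(256.2,207.3)],.125);print(P);e=P[1]-P[0];print(np.degrees(np.arctan2(e[1],e[0])),np.linalg.norm(e))
```

```text
[[0.51992749 0.14808626 0.125     ]
 [0.50978249 0.15624044 0.125     ]
 [0.53246527 0.14503918 0.125     ]]
141.2089575011326 0.013015826417429696
```

>>> {"api": "step_arm", "payload": {"fingers": [6, 6, 6, 6, 6, 2, 2, 2, 2, 2, 2, 2], "travel": [[0, 0, 3], [0, 0, 6], [0, 0, 9], [0, 0, 10.1], [0, 0, 10.1], [0, 0, 10.1], [0, 0, 10.1], [0, 0, 10.1], [0, 0, 10.1], [0, 0, 10.1], [0, 0, 10.1], [0, 0, 10.1]], "turn": [0, 0, 0, 0, 0, 0, 0, 0, 0, 0, 0, 0]}}

```text
t: 3.0
tool_pos: [0.5217, 0.1458, 0.0978]
tool_rot: [3.14, 0.001, 2.903]
contact_force: [1.3, 4.8, 2.3]
gripper_width: 0.0248
grasp_force: 30.0
```

>>> {"api": "step_arm", "payload": {"fingers": [2, 2, 2, 2, 2, 2, 2, 2], "travel": [[0, 0, 0], [0, 0, 0], [0, 0, 0], [0, 0, 0], [0, 0, 0], [0, 0, 0], [0, 0, 0], [0, 0, 0]], "turn": [0.08, 0.16, 0.24, 0.32, 0.4, 0.47, 0.5, 0.5]}}

```text
t: 3.8
tool_pos: [0.5216, 0.1453, 0.0978]
tool_rot: [3.14, 0.0, 2.403]
contact_force: [1.0, 4.9, 5.2]
gripper_width: 0.0248
grasp_force: 30.0
```

```bash
python3 -c "
from h import *
s=status.read_state();print(s['torque'],s['contact_force'],s['tool_rot'],s['tool_pos'])"
```

```text
[ 0.81628637 -0.06853186 -0.03594465] [1.00668424 4.89286118 5.24043771] [3.14013601e+00 4.32150773e-04 2.40328217e+00] [0.5215861  0.14533654 0.0977551 ]
```

>>> {"api": "step_arm", "payload": {"fingers": [2, 2, 2, 2, 2, 2, 2], "travel": [[0, 0, 0], [0, 0, 0], [0, 0, 0], [0, 0, 0], [0, 0, 0], [0, 0, 0], [0, 0, 0]], "turn": [0.04, 0.08, 0.12, 0.16, 0.2, 0.22, 0.22]}}

```text
t: 4.5
tool_pos: [0.5215, 0.1452, 0.0977]
tool_rot: [3.14, 0.0, 2.184]
contact_force: [-0.5, 2.7, 6.0]
gripper_width: 0.0247
grasp_force: 30.0
```

```bash
python3 -c "
from h import *
s=status.read_state();print(s['torque'],s['contact_force'],s['tool_rot'],s['tool_pos'])
for n in ('top','wrist','side'):
  p,d=imaging.camera(n);cv2.imwrite('pics/%s2.png'%n,p[:,:,::-1])
a=cv2.imread('pics/top2.png')[130:215,110:260];b=cv2.imread('pics/side2.png')[120:220,170:300]
o=np.zeros((600,800,3),np.uint8);o[:226,:400]=cv2.resize(a,(400,226));o[:308,400:]=cv2.resize(b,(400,308));c=cv2.imread('pics/wrist2.png');o[310:594,:379]=cv2.resize(c,(379,284));cv2.imwrite('pics/c2.png',o)"
```

```text
[0.63407849 0.04250378 0.19258237] [-0.47852519  2.74886762  5.95641551] [3.14047410e+00 2.25880444e-04 2.18403467e+00] [0.52148078 0.14515739 0.09774597]
```

View pics/c2.png

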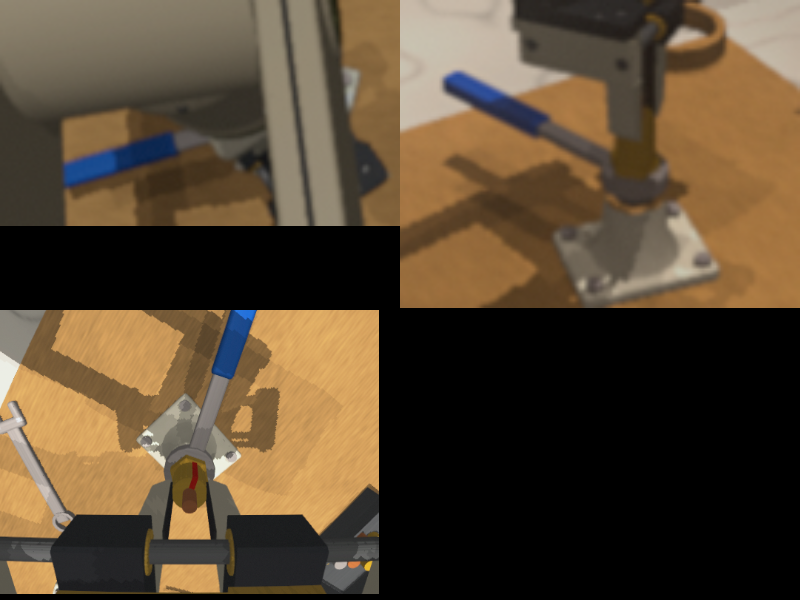

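The collar is pinched, and the stripe now points nearly along the handle. I'll turn a little more to confirm it has reached the stop.

>>> {"api": "step_arm", "payload": {"fingers": [2, 2, 2, 2, 2], "travel": [[0, 0, 0], [0, 0, 0], [0, 0, 0], [0, 0, 0], [0, 0, 0]], "turn": [0.04, 0.08, 0.12, 0.15, 0.15]}}

```text
t: 5.15
tool_pos: [0.5217, 0.1445, 0.0978]
tool_rot: [3.141, 0.001, 2.034]
contact_force: [1.2, 1.3, 6.2]
gripper_width: 0.025
grasp_force: 30.0
```

```bash
python3 -c "
from h import *
s=status.read_state();print(s['torque'],s['contact_force'],s['tool_rot'],s['tool_pos'])"
```

```text
[ 0.126111   -0.09596711  0.28031593] [1.18362075 1.29583428 6.22410164] [3.14062619e+00 1.08185879e-03 2.03368067e+00] [0.52165533 0.14454368 0.09779576]
```

>>> {"api": "step_arm", "payload": {"fingers": [5, 5, 5, 5, 5, 5, 5, 5], "travel": [[0, 0, 0], [0, 0, 0], [0, 0, 0], [0, 0, -3], [0, 0, -6], [0, 0, -9], [0, 0, -10], [0, 0, -10]], "turn": [0, 0, 0, 0, 0, 0, 0, 0]}}

```text
t: 5.95
tool_pos: [0.522, 0.1449, 0.1983]
tool_rot: [3.139, 0.001, 2.033]
contact_force: [0.2, -0.3, -0.5]
gripper_width: 0.0498
grasp_force: 0.0
```

Run:
```python
from h import *
s=status.read_state();print(s["t"],s["tool_pos"],s["tool_rot"])
c=imaging.get_calibration("wrist");p,d=imaging.camera("wrist")
np.savez("pics/w3.npz",p=p,d=d,**{k:np.array(v) for k,v in c.items()})
hsv=cv2.cvtColor(p,cv2.COLOR_RGB2HSV)
m=cv2.inRange(hsv,(95,100,40),(130,255,255));n,l,st,_=cv2.connectedComponentsWithStats(m);print(st[1:].tolist()[:5])
v,u=np.nonzero(l==1+np.argmax(st[1:,4]))
P=onz(c,np.c_[u,v],.085)[:,:2];mu=P.mean(0);d=np.linalg.svd(P-mu,full_matrices=False)[2][0];t=(P-mu)@d;d*=np.sign(d[1]);print("handle",mu,np.degrees(np.arctan2(d[1],d[0])),np.ptp(t))
cv2.imwrite("pics/w3z.png",cv2.resize(p[120:220,200:320,::-1],None,fx=6,fy=6,interpolation=cv2.INTER_NEAREST))
```

```text
5.95 [0.52202295 0.14493634 0.19834358] [3.13893799e+00 9.71574588e-04 2.03295171e+00]
[[260, 0, 34, 86, 1758]]
handle [0.4839374  0.26236058] 107.2679751286673 0.0686433716349652
```

View pics/w3z.png

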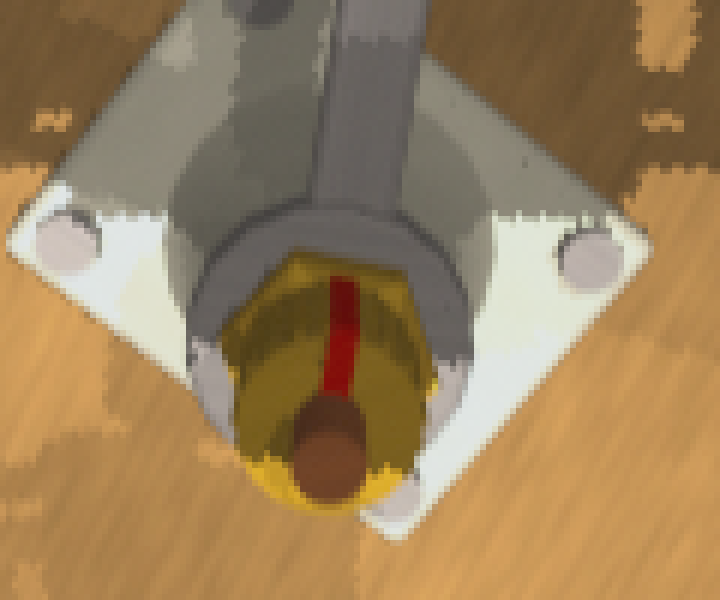

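The stripe (340,280)–(337,395) now lies along the handle, which is still at 107.3°. The nut is finger-tight and the spanner hasn't moved. Next is the handle.

>>> {"api": "step_arm", "payload": {"fingers": [5, 5, 5, 5, 5, 5, 5, 5, 5, 5, 1, 1, 1, 1, 1, 1], "travel": [[3.5, 0.5, 0], [7, 1, 0], [10.5, 1.5, 0], [13.7, 2.05, 0], [13.7, 2.05, 0], [13.7, 2.05, 4], [13.7, 2.05, 8], [13.7, 2.05, 12], [13.7, 2.05, 13.4], [13.7, 2.05, 13.4], [13.7, 2.05, 13.4], [13.7, 2.05, 13.4], [13.7, 2.05, 13.4], [13.7, 2.05, 13.4], [13.7, 2.05, 13.4], [13.7, 2.05, 13.4]], "turn": [0.04, 0.08, 0.12, 0.16, 0.16, 0.16, 0.16, 0.16, 0.16, 0.16, 0.16, 0.16, 0.16, 0.16, 0.16, 0.16]}}

```text
t: 7.6
tool_pos: [0.4793, 0.2771, 0.0646]
tool_rot: [3.139, -0.0, 1.873]
contact_force: [-1.6, -0.8, 9.4]
gripper_width: 0.0109
grasp_force: 4.4
```

Run:
```python
from h import *
s=status.read_state();print(s["t"],s["tool_pos"],s["tool_rot"],s["contact_force"])
# arc rows in tool axes: x radial outward, y = clockwise tangential
ax=np.array([.521,.1455]); yaw=s["tool_rot"][2]; p=s["tool_pos"][:2]-ax
X=np.array([np.cos(yaw),np.sin(yaw)]);Y=np.array([np.sin(yaw),-np.cos(yaw)]); print(np.hypot(*p),np.degrees(np.arctan2(p[1],p[0])))
for a in np.arange(1,20)*.0586:
    q=np.array([[np.cos(a),np.sin(a)],[-np.sin(a),np.cos(a)]])@p-p
    print(round(a,3),np.round([q@X*100,q@Y*100],2))
```

```text
7.6 [0.4792558  0.27712274 0.06460118] [ 3.13930856e+00 -3.33004612e-04  1.87283724e+00] [-1.62401806 -0.82446031  9.38237328]
0.1380837528074203 107.5964443789102
0.059 [-0.02  0.81]
0.117 [-0.09  1.62]
0.176 [-0.2   2.42]
0.234 [-0.36  3.21]
0.293 [-0.57  3.99]
0.352 [-0.82  4.76]
0.41 [-1.12  5.51]
0.469 [-1.46  6.25]
0.527 [-1.84  6.96]
0.586 [-2.27  7.65]
0.645 [-2.73  8.31]
0.703 [-3.23  8.95]
0.762 [-3.77  9.55]
0.82 [-4.34 10.12]
0.879 [-4.95 10.66]
0.938 [-5.58 11.16]
0.996 [-6.24 11.62]
1.055 [-6.93 12.05]
1.113 [-7.65 12.43]
```

Run:
```python
from h import *
s=status.read_state();print(s["gripper_width"],s["grasp_force"])
p,d=imaging.camera("side");w,_=imaging.camera("wrist");s=status.read_state();print(s["gripper_width"],s["grasp_force"],s["contact_force"])
o=np.hstack([cv2.resize(p[90:220,130:300,::-1],(400,306)),cv2.resize(w[:,:,::-1],(400,306))]);cv2.imwrite("pics/c4.png",o)
```

```text
0.010897440653203683 4.380201157182455
0.010407105520387495 3.581758299842477 [-1.48999857  0.46188134  6.96869422]
```

View pics/c4.png

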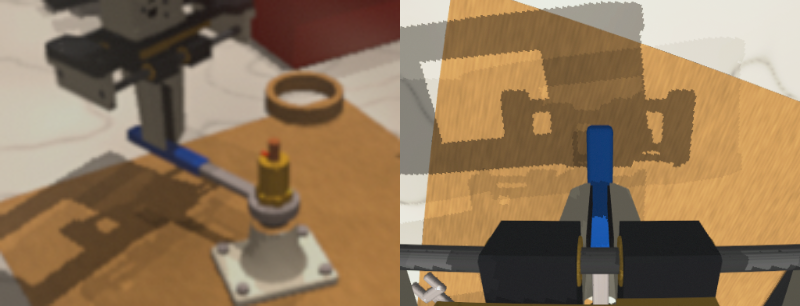

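The side view shows the fingers around the blue handle's middle, and the wrist view shows the handle between them. But the 10.4 mm opening is narrower than the 18 mm handle, so I'll check heights with depth.

Run:
```python
from h import *
c=np.load("pics/w1.npz");d=c["d"]
hsv=cv2.cvtColor(c["p"],cv2.COLOR_RGB2HSV);m=cv2.inRange(hsv,(95,100,40),(130,255,255));v,u=np.nonzero(m);k=(u>300)&(v<160)&(d[v,u]>0);u,v=u[k],v[k]
P=bydepth(c,np.c_[u,v],d[v,u]);ax=np.array([.521,.1455]);a=np.radians(107.4);D=np.array([np.cos(a),np.sin(a)]);N=np.array([-D[1],D[0]])
r=(P[:,:2]-ax)@D;n=(P[:,:2]-ax)@N
for lo in np.arange(.08,.2,.015):
    k=(r>=lo)&(r<lo+.015)
    if k.sum(): print(round(lo,3),k.sum(),np.round(np.percentile(P[k,2],[5,50,95]),4),"n",np.round([n[k].min(),n[k].max()],4))
s=status.read_state();print(s["t"],s["gripper_width"],s["tool_pos"])
c=imaging.get_calibration("wrist");p,d=imaging.camera("wrist")
hsv=cv2.cvtColor(p,cv2.COLOR_RGB2HSV);m=cv2.inRange(hsv,(95,100,40),(130,255,255));v,u=np.nonzero(m)
P=onz(c,np.c_[u,v],.085);D3=bydepth(c,np.c_[u,v],d[v,u])
n=(D3[:,:2]-ax)@N;r=(D3[:,:2]-ax)@D
for lo in np.arange(.08,.2,.015):
    k=(r>=lo)&(r<lo+.015)
    if k.sum(): print(round(lo,3),k.sum(),np.round(np.percentile(D3[k,2],[5,50,95]),4),"n",np.round([n[k].min(),n[k].max()],4))
```

```text
0.08 163 [0.0787 0.0842 0.0858] n [-0.0082  0.0089]
0.095 350 [0.0812 0.0843 0.0856] n [-0.0082  0.0094]
0.11 349 [0.0811 0.0843 0.0856] n [-0.008   0.0095]
0.125 354 [0.0806 0.0843 0.0856] n [-0.0081  0.0093]
0.14 357 [0.0793 0.0843 0.0857] n [-0.008   0.0093]
0.155 367 [0.0807 0.0843 0.0856] n [-0.0086  0.0099]
0.17 363 [0.0808 0.0843 0.0856] n [-0.0079  0.0097]
0.185 17 [0.0829 0.0836 0.085 ] n [-0.0071  0.0066]
7.7 0.010407105520387495 [0.47916795 0.27712148 0.06463087]
0.095 436 [0.0836 0.0846 0.0855] n [-0.0065  0.0073]
0.11 465 [0.0837 0.0846 0.0855] n [-0.0058  0.0065]
0.125 487 [0.0836 0.0846 0.109 ] n [-0.0052  0.0057]
0.14 637 [0.0833 0.0846 0.0862] n [-0.0084  0.0088]
0.155 855 [0.0832 0.0845 0.0856] n [-0.0088  0.0091]
0.17 950 [0.0828 0.0845 0.0857] n [-0.0087  0.009 ]
0.185 247 [0.0759 0.0826 0.0848] n [-0.008   0.0089]
```

>>> {"api": "step_arm", "payload": {"fingers": [3, 3, 3, 3, 1.5, 1.5, 1.5, 1.5, 1.5, 1.5], "travel": [[0, 0, 0], [0, 0, 0], [0, 0, 0.6], [0, 0, 1.2], [0, 0, 1.2], [0, 0, 1.2], [0, 0, 1.2], [0, 0, 1.2], [0, 0, 1.2], [0, 0, 1.2]], "turn": [0, 0, 0, 0, 0, 0, 0, 0, 0, 0]}}

```text
t: 8.75
tool_pos: [0.4794, 0.2768, 0.0505]
tool_rot: [3.14, 0.0, 1.873]
contact_force: [8.3, 2.1, -9.7]
gripper_width: 0.0179
grasp_force: 30.0
```

>>> {"api": "step_arm", "payload": {"fingers": [1.5, 1.5, 1.5, 1.5, 1.5, 1.5, 1.5, 1.5, 1.5, 1.5, 1.5, 1.5, 1.5, 1.5, 1.5, 1.5], "travel": [[-0.02, 0.81, 0], [-0.09, 1.62, 0], [-0.2, 2.42, 0], [-0.36, 3.21, 0], [-0.57, 3.99, 0], [-0.82, 4.76, 0], [-1.12, 5.51, 0], [-1.46, 6.25, 0], [-1.84, 6.96, 0], [-2.27, 7.65, 0], [-2.73, 8.31, 0], [-3.23, 8.95, 0], [-3.77, 9.55, 0], [-4.34, 10.12, 0], [-4.95, 10.66, 0], [-4.95, 10.66, 0]], "turn": [0.059, 0.117, 0.176, 0.234, 0.293, 0.352, 0.41, 0.469, 0.527, 0.586, 0.645, 0.703, 0.762, 0.82, 0.879, 0.879]}}

```text
t: 10.35
tool_pos: [0.5939, 0.2621, 0.0504]
tool_rot: [-3.139, 0.0, 0.992]
contact_force: [-2.2, 4.1, -1.4]
gripper_width: 0.0177
grasp_force: 30.1
```

```bash
cat > m.py <<'E'
from h import *
s=status.read_state();print(s["t"],s["tool_pos"],s["tool_rot"],s["contact_force"],s["gripper_width"])
ax=np.array([.521,.1455]);P=s["tool_pos"][:2]-ax;print("tcp deg",np.degrees(np.arctan2(P[1],P[0])),np.hypot(*P))
c=imaging.get_calibration("wrist");p,d=imaging.camera("wrist");cv2.imwrite("pics/m%d.png"%(s["t"]*100),p[:,:,::-1])
hsv=cv2.cvtColor(p,cv2.COLOR_RGB2HSV);m=cv2.inRange(hsv,(95,100,40),(130,255,255));n,l,st,_=cv2.connectedComponentsWithStats(m)
v,u=np.nonzero(l==1+np.argmax(st[1:,4]));P=onz(c,np.c_[u,v],.085)[:,:2]
mu=P.mean(0);D=np.linalg.svd(P-mu,full_matrices=False)[2][0];D*=np.sign(D@(mu-ax));q=mu-ax
print("handle svd",np.degrees(np.arctan2(D[1],D[0])),"from axis",np.degrees(np.arctan2(q[1],q[0])),np.hypot(*q))
E
python3 m.py
```

```text
10.35 [0.59390584 0.26209692 0.05040112] [-3.13886785e+00  1.98611319e-04  9.92488729e-01] [-2.19015616  4.09199545 -1.42169753] 0.017686938555194688
tcp deg 57.983042359573744 0.13751401058937668
handle svd 57.68464355361432 from axis 58.401508180153236 0.15093925557685187
```

>>> {"api": "step_arm", "payload": {"fingers": [1.5, 1.5, 1.5, 1.5, 1.5, 1.5], "travel": [[-0.02, 0.7, 0], [-0.07, 1.4, 0], [-0.15, 2.0, 0], [-0.23, 2.53, 0], [-0.23, 2.53, 0], [-0.23, 2.53, 0]], "turn": [0.05, 0.1, 0.146, 0.185, 0.185, 0.185]}}

```text
t: 11.0
tool_pos: [0.6137, 0.247, 0.0504]
tool_rot: [-3.139, -0.0, 0.81]
contact_force: [-1.8, 6.8, -1.2]
gripper_width: 0.0175
grasp_force: 30.1
```

```bash
python3 m.py
```

```text
11.0 [0.61372542 0.24698735 0.05044935] [-3.13904117e+00 -5.48562004e-05  8.09894333e-01] [-1.84656813  6.80759136 -1.2485318 ] 0.017533249545179597
tcp deg 47.583153517018985 0.1374688575947379
handle svd 47.20624795439096 from axis 48.09453988825219 0.15066671474975102
```

>>> {"api": "step_arm", "payload": {"fingers": [4, 4, 4, 4, 4, 4, 4, 4, 4, 4], "travel": [[0, 0, 0], [0, 0, 0], [0, 0, 0], [0, 0, -3], [0, 0, -6], [0, 0, -9], [0, 0, -12], [0, 0, -15], [0, 0, -15], [0, 0, -15]], "turn": [0, 0, 0, 0, 0, 0, 0, 0, 0, 0]}}

```text
t: 12.05
tool_pos: [0.6155, 0.2453, 0.2021]
tool_rot: [3.14, -0.002, 0.808]
contact_force: [0.4, 0.0, -1.1]
gripper_width: 0.0401
grasp_force: 0.0
```

```bash
python3 m.py; cp $(ls -t pics/m*.png|head -1) pics/last.png
```

```text
12.05 [0.61550868 0.24531762 0.20205722] [ 3.14036204e+00 -1.89312086e-03  8.08424634e-01] [ 0.43863132  0.021117   -1.06234009] 0.04011601375359508
tcp deg 46.56491686870947 0.13746071226654494
handle svd 47.302383897640695 from axis 48.220995686404365 0.1399560612546418
```

View pics/last.png

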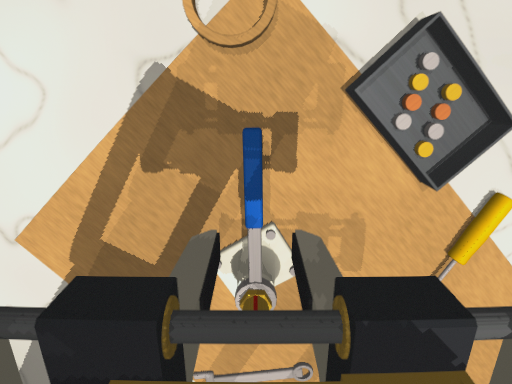

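The handle, from (253,130) to (255,225), has swung 60° to 47.3°. The red stripe at (256,300) is still in line with it, and the gripper is clear.

```bash
python3 -c "
from rig import job_done
print(job_done())"
```

```text
the job is handed in; nothing more can be done
None
```

I ran the brass nut finger-tight by its collar, turned it one flat further with the spanner (60° measured) and let go, leaving the steel nut untouched; the job is handed in at about 12 s, with no verdict returned.

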